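Screw the milk jug's lid round to its pouring lip

TASK

The lid of the steel milk jug has been left part-way unscrewed. Screw it in clockwise by the bar on its top until its beak points straight out over the jug's pouring lip, then let go. It does not stop there by itself, so watch the beak; leave the sugar canister and everything else on the table where it is.

Things in the scene. Friction and masses are not known exactly. Their poses are not given: they have to be found in the camera images.
- milk_jug: the stainless steel milk jug, the only jug here: round, 104 mm wide, 150 mm tall to its rim, standing fast in a bamboo dock 124 mm wide (it neither slides nor turns). Origin: centre of the dock's underside, on the table. z is up; +x points to its pouring lip (a 30 mm wide channel at the rim reaching 74 mm from the axis), -x to its loop handle, which reaches 90 mm from the axis and stays below the lid (top 131 mm above the table).
- jug_lip (a point): outer end of the jug's pouring lip, 74 mm from the jug's axis, 145 mm above the table.
- lid (a joint): turn of the jug's black screw lid about the jug's vertical axis, rad: 0 when the lid's beak points exactly along the pouring lip; positive is anticlockwise from above (unscrewed). It starts positive, between 1.0 and 3.3, so it is screwed clockwise from above, towards 0. The aligned place is not a stop: the thread runs on freely to -1.2 and, the other way, to 4.0. It sinks 6 mm a turn. Turning takes about 0.08 N m, the same all the way, and the lid stays where it is left.
- lid_bar (a point): grip point of the jug lid, on the jug's axis, half-way along the upright black bar that crosses the lid: bar 56 mm long, 14 mm thick, 32 mm tall, rising from the lid's flat top (88 mm across). The point is 22 mm above the lid's top and 10 mm under the bar's top, about 188 mm above the table when aligned (up to 3 mm more when unscrewed). x runs along the bar towards the beak, z up; so the bar is pinched across y, from above.
- lid_beak (a point): tip of the lid's one pouring beak, an 18 mm wide, 10 mm tall block that juts from the lid's edge to 60 mm from the axis, in line with the bar.
- canister_mid (a point): centre (half-way up) of the loose sugar canister: same steel and a similar black lid with a bar, but narrower (84 mm), 156 mm tall, with no lip, handle or beak. Jug and canister may stand in either place. To be left alone.
- tumbler_a: glass tumbler, 70 mm wide, 95 mm tall, on the far side of the table. Loose; origin at the middle of its underside. To be left alone.
- tumbler_b: glass tumbler, 70 mm wide, 95 mm tall, on the robot's side of the table. Loose; origin at the middle of its underside. To be left alone.
- crispbread_holder: bamboo crispbread holder, about 170 x 100 x 105 mm. Loose; origin at the middle of its underside. To be left alone.
- butter_box: yellow plastic butter box, 126 x 91 x 58 mm. Loose; origin at the middle of its underside. To be left alone.
- butter_knife: bamboo-handled butter spreader, 190 mm long, lying on the table. Loose; origin at its underside on the table. To be left alone.

How it is judged:
By the outcome, as a careful person would: the job done as asked, in the order asked, and still so for the second after the job is handed in, with the robot touching nothing.
It also fails if it takes over 61 s, if anything falls off the work surface, if the arm or the gripper's body presses on something with over 40 N, if the wrist force passes 120 N, or if a joint passes its speed limit or range.

ROBOT

A 7-joint arm with a two-finger parallel gripper is mounted at the origin on the work surface. World frame = base frame: x ahead of the robot, y to its left, z up, the work surface at z = 0. Lengths are in m, angles in degrees, forces in N, time in s.
With the tool pointing down it reaches from about 0.425 to 0.875 m from the base axis. Payload 4.7 kg.
Tool frame: the origin (TCP) lies midway between the tips of the shut fingers; the grasp point (between the pads) lies tcp_to_grasp behind it (tcp_to_grasp is the distance from the TCP to the grasp point, in m); z points along the fingers, y is the line along which they close (so a half turn about z gives the same grasp; the last joint's range is limited). The gripper opens to 87 mm and grips with 3 to 60 N. Pads are 19 mm wide; open, the fingers measure 117 mm over their backs; the gripper's body (75 mm by 190 mm) begins 51 mm behind the grasp point.
Start: joints at [-68.004, 18.392, -4.016, 83.108, 1.295, 78.541, -3.26], TCP at [0.235, 0.606, 0.223] pointing down, gripper open.
Joint ranges: [-163.93, 163.93], [-17.29, 119.83], [-79.2, 71.16], [3.27, 140.29], [-89.18, 269.18], [5.43, 117.66], [-154.24, 154.24]. Speed limits (degrees/s): [147.25, 147.25, 180, 180, 180, 180, 180].

INTERFACE

Orientations are given as a 3x3 rotation matrix whose columns are the frame's x, y, z axes.
In Python, from workcell import * gives the robot as it stands. The module is installed in compiled form; this text tells all that it offers.
- The arm moves only by the tool jog_arm, never from a script. Its argument "rows" is a list of rows, each a list of 4 numbers: the shift along the tool's x, y, z in mm, then the turn about the tool's z in degrees. In form: [[dx, dy, dz, twist], ...]. A call has 1 to 10 rows; each row is the pose to reach, as a shift and turn from the pose commanded when the call began, along the tool's axes at that moment; what a row does not reach only later rows make up. A row lasts 1/10 s, in which the tool goes at most 50 mm and 8.59 degrees, less where a joint would pass 70% of its speed; a pose out of reach is approached as far as the arm can. A call with a gripper value outside its range is refused whole. "gripper" is the opening, from 0 (shut) to 1 (fully open), set as the call begins (left out, the last holds). The fingers move at their own pace and stop on an object; "grip_force" is the grip in N (left out, the last holds). Time passes only in rows, so rows that repeat a pose let the fingers close. It gives the time, the measured TCP pose, the force, the opening and the grip force at its end, in the units of the state.
- state(): the state, without advancing time (a new reading comes with each control period).
- capture(name): name is "scene" or "top" or "wrist"; returns the picture (480x640x3 uint8, red, green, blue); there is no depth.
- calibration(name): a dict with "vertical_fov" (degrees; the focal length in pixels is half the picture's height over the tangent of half this angle, whatever the lens; pixels are square), "cx", "cy" (the principal point, pixels), "k1" (the pictures are not rectified: a ray, as slopes to the right and down, at radius r is drawn at 1 + k1 r^2 times it, then the intrinsics apply), "xyz" and "rotation" of the camera in the world. Camera axes: x right, y up, looking along -z (the intrinsics and any distortion apply to the point x, -y, -z); pixel columns grow to the right and rows downward; lengths in m; the calibration is good to about 2 mm. A picture is of the moment at which its call begins: read the wrist's pose just before it. calibration takes no time and is no camera call; for the wrist camera it gives the pose at the moment of the call.
- sign_off(): hands the job in; it is judged then, once.
The state is a dict: "t": time; "joint_positions": joint angles; "joint_velocities": joint speeds; "joint_torque": joint torques, N m; "tool_pos": TCP position; "tool_rot": TCP orientation; "force": force on the tool from outside, world axes, zero at the start; "wrist_torque": the same for the moment, N m; "opening": opening from 0.0 (shut) to 1.0 (fully open); "gripper_force": force on a finger pad.
Only numpy, scipy, OpenCV 4.12 (cv2) and the standard library are available. Lean on these libraries where they do the work, as an engineer would, in place of code of your own. Each camera call takes 0.05 s, during which the arm holds its last target. There are 200 camera calls.

## Working session

There is one attempt and no reset: what is moved stays moved. The work goes in short steps, Python scripts to look and compute and a tool call to move; the robot and the scene stay as the last step left them, time stands still between calls to the robot, and variables do not carry over. Pictures are saved under pics/ and viewed, at most 10 in all, crops included, and the job is handed in when it is done.

Besides the shell and the picture viewer there is one more tool, called after "Request:" as name([rows], argument=value, ...), one row to a line, values as JSON. jog_arm: Moves the arm, as the interface text tells. Its arguments: {"type":"object","properties":{"rows":{"type":"array","items":{"type":"array","items":{"type":"number"}}},"gripper":{"type":"number"},"grip_force":{"type":"number"}},"required":["rows"]}

```bash
mkdir -p pics
cat > h.py <<'E'
from workcell import *
import numpy as np, cv2
def K(c):
    f=240/np.tan(np.radians(c["vertical_fov"])/2); return f,c["cx"],c["cy"]
def proj(c,p):
    q=np.array(c["rotation"]).T@(np.array(p,float)-np.array(c["xyz"]))
    s=np.array([q[0],-q[1]])/-q[2]; s=s*(1+c["k1"]*(s@s)); f,cx,cy=K(c); return f*s+[cx,cy]
def ray(c,u,v):
    f,cx,cy=K(c); d=np.array([(u-cx)/f,(v-cy)/f]); s=d.copy()
    for _ in range(30): s=d/(1+c["k1"]*(s@s))
    return np.array(c["rotation"])@np.array([s[0],-s[1],-1])
def atz(c,u,v,z):
    r=ray(c,u,v); o=np.array(c["xyz"]); return o+r*(z-o[2])/r[2]
def save(n,name):
    im=capture(n); cv2.imwrite(f"pics/{name}.png",im[:,:,::-1]); return im
E
python3 - <<'E'
from h import *
for n in("top","scene"): save(n,n+"1"); print(calibration(n))
s=state();print(s["t"],s["tool_pos"],s["tool_rot"],s["force"])
E
```

```text
{'vertical_fov': 50.90220099814527, 'cx': 317.7098840968525, 'cy': 235.1081321316261, 'k1': -0.08413629822911446, 'xyz': array([0.4198465 , 0.01648085, 1.38250998]), 'rotation': array([[ 0.01125523,  0.99258236, -0.12105194],
       [-0.9999183 ,  0.01043869, -0.00737739],
       [-0.00605904,  0.12112508,  0.99261876]])}
{'vertical_fov': 55.81799206232267, 'cx': 322.0132182366544, 'cy': 235.70011182620448, 'k1': -0.025407427807765243, 'xyz': array([1.43923405, 0.29211097, 0.83924661]), 'rotation': array([[-3.23453695e-01, -5.92593352e-01,  7.37706464e-01],
       [ 9.46244000e-01, -2.02581223e-01,  2.52156977e-01],
       [ 1.89297379e-05,  7.79611421e-01,  6.26263549e-01]])}
0.1 [0.23475551 0.60558546 0.22155883] [[-9.32420059e-01  3.61375852e-01 -5.71733616e-04]
 [ 3.61376298e-01  9.32418592e-01 -1.65571510e-03]
 [-6.52404009e-05 -1.75043295e-03 -9.99998466e-01]] [ 0.32939086  0.94476895 -0.12421421]
```

View pics/top1.png

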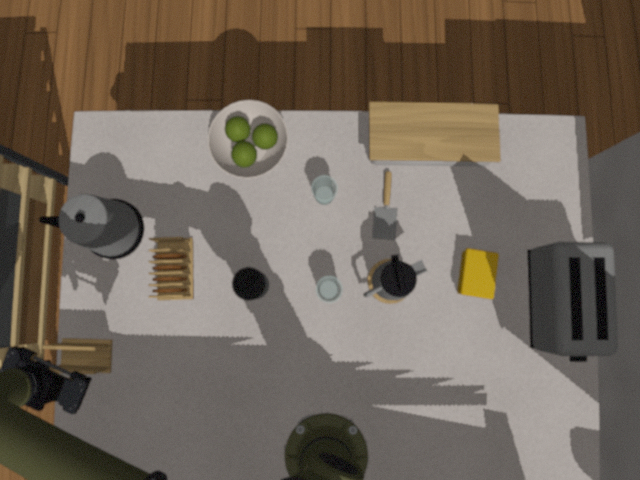

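View pics/scene1.png

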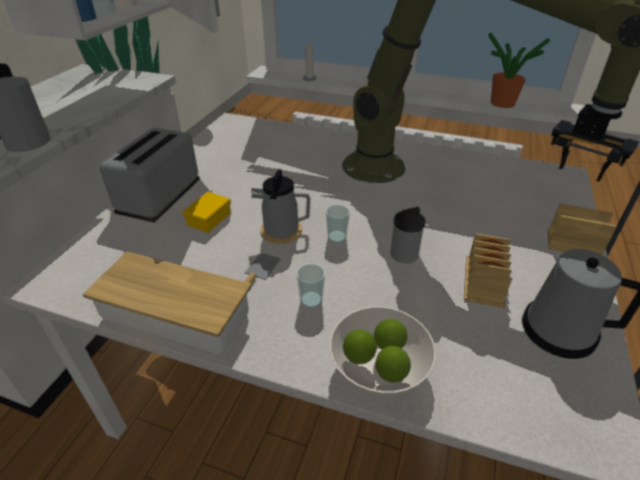

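The top view shows the jug near (397,280), and the canister near (250,284). The scene view shows the jug at (280,205). I'll enlarge the jug in both.

Run:
```python
from h import *
a=cv2.imread("pics/top1.png")[235:325,340:440]; b=cv2.imread("pics/scene1.png")[160:250,240:325]
f=lambda i,w:cv2.convertScaleAbs(cv2.resize(i,(w,540),interpolation=cv2.INTER_CUBIC),alpha=1.6)
cv2.imwrite("pics/z1.png",np.hstack([f(a,600)[:, :420],f(b,510)])[:, :800] if 0 else np.hstack([cv2.resize(f(a,600),(400,360)),cv2.resize(f(b,510),(400,424))[:360]]))
c=calibration("top")
for z in(.15,.17,.19):print(z,atz(c,398,280,z))
print(atz(c,250,284,.15))
```

```text
0.15 [ 0.46186004 -0.17152378  0.15      ]
0.17 [ 0.46117828 -0.16847302  0.17      ]
0.19 [ 0.46049652 -0.16542226  0.19      ]
[0.4481896  0.18956606 0.15      ]
```

View pics/z1.png

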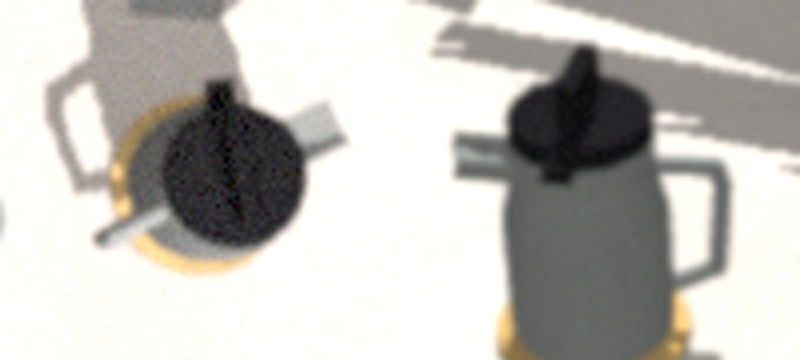

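Left (top view, 4x from offset 340,235): lid centre about (398.7,278.7), lip end about (423.5,265.7), handle end about (365,294.5), beak tip about (394.3,255.8).

Run:
```python
from h import *
c=calibration("top")
ctr=atz(c,398.7,278.7,.168);lip=atz(c,423.5,265.7,.148);h=atz(c,365,294.5,.128);b=atz(c,394.3,255.8,.162)
dock=atz(c,340+198/4,235+186/4,.01)
an=lambda v:np.degrees(np.arctan2(v[1],v[0]))
print(ctr,dock)
for p in(lip,h,b):print(p,np.hypot(*(p-ctr)[:2]),an(p-ctr))
print("lip-h",an(lip-h),np.hypot(*(lip-h)[:2]))
w=calibration("wrist");s=state();R=s["tool_rot"]
print(R.T@(w["xyz"]-s["tool_pos"]),R.T@w["rotation"],w["vertical_fov"]); print([k for k in globals() if k.startswith("tcp")], tcp_to_grasp if "tcp_to_grasp" in globals() else 0)
# target above the jug, in tool axes mm
print(1000*R.T@(np.array([ctr[0],ctr[1],.32])-s["tool_pos"]), an(R[:,1]),an(R[:,0]))
```

```text
[ 0.46438182 -0.17048515  0.168     ] [ 0.46236325 -0.16970189  0.01      ]
[ 0.49747663 -0.23488956  0.148     ] 0.07240990405263303 -62.80321004081789
[ 0.42605096 -0.09285288  0.128     ] 0.08657958500808045 116.2778149008548
[ 0.52001699 -0.16104673  0.162     ] 0.05643008939067847 9.628465899567052
lip-h -63.30364952348402 0.15898441711188108
[ 0.06961528  0.00165512 -0.16221646] [[ 9.27983462e-04  9.66792110e-01  2.55562428e-01]
 [ 9.99999383e-01 -7.41011442e-04 -8.27895067e-04]
 [-6.11027735e-04  2.55563039e-01 -9.66792201e-01]] 68.68036578572703
['tcp_to_grasp'] 0.0187
[-494.5681318  -640.81357903  -97.28735066] 68.81525014083768 158.81525668396543
```

Consistent: radii 72/87/56 mm against 74/90/60. The lip points at -63°, the beak at +9.6°, so the lid is about 73° open. I'll move above it so that the wrist camera ends on the beak side.

Request:
jog_arm([
  [0,0,-50,5],
  [-40,-30,-90,14],
  [-80,-58,-108,22],
  [-120,-86,-108,30],
  [-165,-118,-108,38],
  [-210,-150,-108,46],
  [-255,-183,-108,54],
  [-300,-215,-108,62],
  [-350,-250,-108,70],
  [-390,-280,-108,78],
], gripper=1)

```text
t: 1.1
tool_pos: [0.4732, 0.2406, 0.3303]
tool_rot: [[0.165, 0.986, -0.0], [0.986, -0.165, 0.0], [0.0, -0.0, -1.0]]
force: [1.2, 0.5, 0.3]
opening: 1.0
gripper_force: 0.0
```

```bash
cat >> h.py <<'E'
def plan(x,y,z,yaz):
    s=state();R=s["tool_rot"];d=1000*R.T@(np.array([x,y,z])-s["tool_pos"])
    cur=np.degrees(np.arctan2(R[1,1],R[0,1])); tw=(cur-yaz+180)%360-180
    print("t",s["t"],"pos",s["tool_pos"].round(4),"yaz",round(cur,2),"move",d.round(1),"twist",round(tw,2),"F",np.round(s["force"],1),"j7",round(s["joint_positions"][6],1),"tilt",R[:,2].round(3))
E
python3 -c "
from h import *
plan(.464,-.170,.32,-80.4)"
```

```text
t 1.1 pos [0.4732 0.2406 0.3303] yaz -9.51 move [-406.5   58.7   10.3] twist 70.89 F [1.2 0.5 0.3] j7 -38.8 tilt [-0.  0. -1.]
```

Request:
jog_arm([
  [-45,3,0,8],
  [-90,7,0,16],
  [-135,10,0,24],
  [-180,14,5,32],
  [-225,18,5,40],
  [-270,22,10,48],
  [-315,25,10,56],
  [-350,27,10,64],
  [-374,29,10,71],
  [-374,29,10,71],
])

```text
t: 2.1
tool_pos: [0.4405, -0.1356, 0.3205]
tool_rot: [[0.987, 0.161, 0.0], [0.161, -0.987, -0.0], [0.0, 0.0, -1.0]]
force: [0.9, 0.2, 0.6]
opening: 1.003
gripper_force: 0.0
```

Request:
jog_arm([
  [0,0,0,0],
  [0,0,0,0],
  [0,0,0,0],
])

```text
t: 2.4
tool_pos: [0.4418, -0.1299, 0.3204]
tool_rot: [[0.985, 0.174, -0.0], [0.174, -0.985, 0.0], [-0.0, -0.0, -1.0]]
force: [-0.4, 0.1, -1.0]
opening: 0.997
gripper_force: 0.0
```

Run:
```python
from h import *
plan(.464,-.170,.32,-80.4)
c=calibration("wrist");save("wrist","w1")
for p in [(.464,-.170,.198),(.538,-.170+.0,.162)]:print(proj(c,p))
import json;json.dump({k:np.array(v).tolist() for k,v in c.items()},open("w1.json","w"))
```

```text
t 2.4 pos [ 0.4418 -0.1299  0.3204] yaz -80.0 move [14.9 43.3  0.4] twist 0.4 F [-0.4  0.1 -1. ] j7 -72.3 tilt [-0.  0. -1.]
[376.52686449 220.34582498]
[388.71498426 129.62194375]
```

View pics/w1.png

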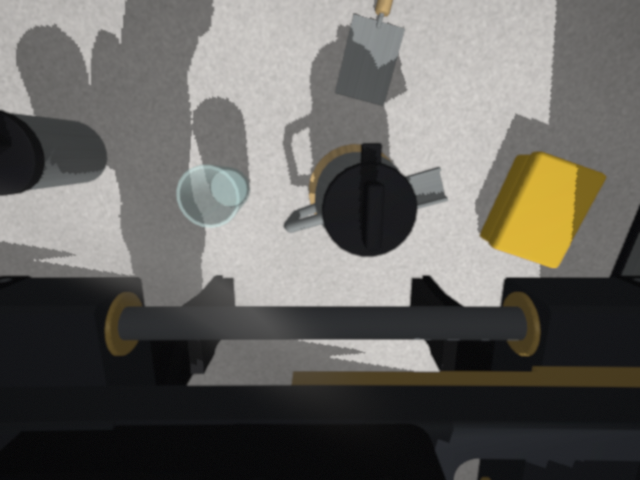

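The wrist view shows the lid disc centre at about (369,210), beak tip (371,144), lip end (443,184), handle end (288,224) and bar ends (373,180)/(370,243).

Run:
```python
from h import *
import json
c=json.load(open("w1.json"));im=cv2.imread("pics/w1.png")
g=im.max(2); m=(g<45).astype(np.uint8); m[262:]=0; m[:,:300]=0;m[:,440:]=0
m=cv2.morphologyEx(m,cv2.MORPH_OPEN,np.ones((25,25),np.uint8))
pts=max(cv2.findContours(m,0,1)[0],key=cv2.contourArea)
print(cv2.minEnclosingCircle(pts),cv2.fitEllipse(pts))
(u,v),r=cv2.minEnclosingCircle(pts)
an=lambda v:np.degrees(np.arctan2(v[1],v[0]))
for z in(.164,.168):
  ctr=atz(c,u,v,z);print(ctr,np.hypot(*(atz(c,u+r,v,z)-ctr)[:2]))
lip=atz(c,443,184,.148);h=atz(c,288,224,.128);b=atz(c,371,144,.162)
for p in(lip,h,b):print(p,np.hypot(*(p-ctr)[:2]),an(p-ctr))
print("lip-h",an(lip-h),np.hypot(*(lip-h)[:2]))
for a in(0,5,10,15): # bar top end projections
  d=.028*np.array([np.cos(np.radians(a)),np.sin(np.radians(a))]);print(a,[proj(c,[*(ctr[:2]+s*d),.198]).round(1) for s in(1,-1)])
```

```text
((368.5197448730469, 207.84210205078125), 47.293190002441406) ((368.56201171875, 207.7708282470703), (90.87255859375, 92.41685485839844), 46.6982536315918)
[ 0.46840099 -0.16673196  0.164     ] 0.04308900500147477
[ 0.46894215 -0.16609919  0.168     ] 0.04254789535514772
[ 0.50048974 -0.23342558  0.148     ] 0.07435115060094682 -64.89330141389024
[ 0.43266711 -0.09434596  0.128     ] 0.08040152064056948 116.81900658048436
[ 0.52364723 -0.15741396  0.162     ] 0.055390244355538965 9.021243082327054
lip-h -64.00367184927813 0.15473542103923002
0 [array([380.6, 179.6]), array([366.1, 246.1])]
5 [array([377.6, 179.2]), array([369. , 246.5])]
10 [array([374.5, 179. ]), array([371.9, 246.6])]
15 [array([371.5, 179.2]), array([374.8, 246.5])]
```

```bash
python3 -c "
from h import *
plan(.467,-.168,.23,-81)"
```

```text
t 2.45 pos [ 0.4418 -0.1301  0.3204] yaz -80.02 move [18.3 41.7 90.4] twist 0.98 F [0.2 0.4 0.2] j7 -72.3 tilt [-0.  0. -1.]
```

Request:
jog_arm([
  [9,20,20,1],
  [18,42,50,1],
  [18,42,80,1],
  [18,42,90,1],
  [18,42,90,1],
  [18,42,90,1],
])

```text
t: 3.05
tool_pos: [0.4672, -0.169, 0.2317]
tool_rot: [[0.988, 0.155, 0.002], [0.155, -0.988, 0.0], [0.002, 0.0, -1.0]]
force: [-0.1, 0.3, -0.1]
opening: 1.0
gripper_force: 0.0
```

Run:
```python
from h import *
plan(.467,-.168,.173,-81)
c=calibration("wrist");save("wrist","w2")
import json;json.dump({k:np.array(v).tolist() for k,v in c.items()},open("w2.json","w"))
for a in(5,10):
  d=np.array([np.cos(np.radians(a)),np.sin(np.radians(a))]);print(a,[proj(c,[*(np.array([.467,-.168])+s*d),z]).round(1) for s,z in((.028,.199),(-.028,.199),(.060,.167),(.06,.157))])
print(proj(c,[.467+.074*np.cos(np.radians(-63.7)),-.168+.074*np.sin(np.radians(-63.7)),.15]))
```

```text
t 3.05 pos [ 0.4672 -0.169   0.2317] yaz -81.1 move [-0.2 -1.1 58.7] twist -0.1 F [-0.1  0.3 -0.1] j7 -65.3 tilt [ 0.002  0.    -1.   ]
5 [array([326.1, 228.5]), array([319.4, 318.3]), array([329.2, 168.2]), array([328.9, 167.5])]
10 [array([321.8, 228.4]), array([323.5, 318.4]), array([320.9, 168. ]), array([321. , 167.3])]
[422.69072346 221.69853896]
```

View pics/w2.png

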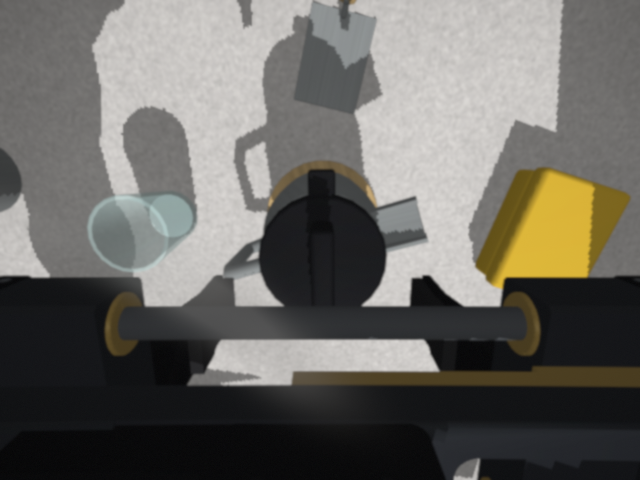

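The bar is upright in the picture at column 322, midway between the finger tips (233 and 412). The beak tip is at (321,170) and the lip end at (421,219), and all of these agree with the prediction. Descend and grip.

Request:
jog_arm([
  [0,-1,20,0],
  [0,-1,40,0],
  [0,-1,54,0],
  [0,-1,58,0],
  [0,-1,58,0],
  [0,-1,58,0],
])

```text
t: 3.7
tool_pos: [0.4671, -0.1689, 0.1735]
tool_rot: [[0.988, 0.153, 0.002], [0.153, -0.988, -0.0], [0.002, 0.0, -1.0]]
force: [-0.5, 0.2, -0.2]
opening: 1.003
gripper_force: 0.0
```

Request:
jog_arm([
  [0,0,0,0],
  [0,0,0,0],
  [0,0,0,0],
  [0,0,0,0],
  [0,0,0,0],
  [0,0,0,0],
  [0,0,0,0],
  [0,0,0,0],
], gripper=0, grip_force=30)

```text
t: 4.5
tool_pos: [0.4663, -0.1687, 0.1725]
tool_rot: [[0.988, 0.153, -0.0], [0.153, -0.988, 0.0], [0.0, -0.0, -1.0]]
force: [-0.3, -0.0, 0.4]
opening: 0.355
gripper_force: 0.0
```

Run:
```python
from h import *
plan(.467,-.168,.173,-81+73)
c=calibration("wrist");im=save("wrist","w3")
import json;json.dump({k:np.array(v).tolist() for k,v in c.items()},open("w3.json","w"))
cv2.imwrite("pics/w3c.png",cv2.convertScaleAbs(cv2.resize(im[120:320,200:480,::-1],(784,560),interpolation=cv2.INTER_CUBIC),alpha=1.8))
```

```text
t 4.5 pos [ 0.4663 -0.1687  0.1725] yaz -81.19 move [ 0.8 -0.6 -0.5] twist -73.19 F [-0.3 -0.   0.4] j7 -63.6 tilt [-0.  0. -1.]
```

View pics/w3c.png

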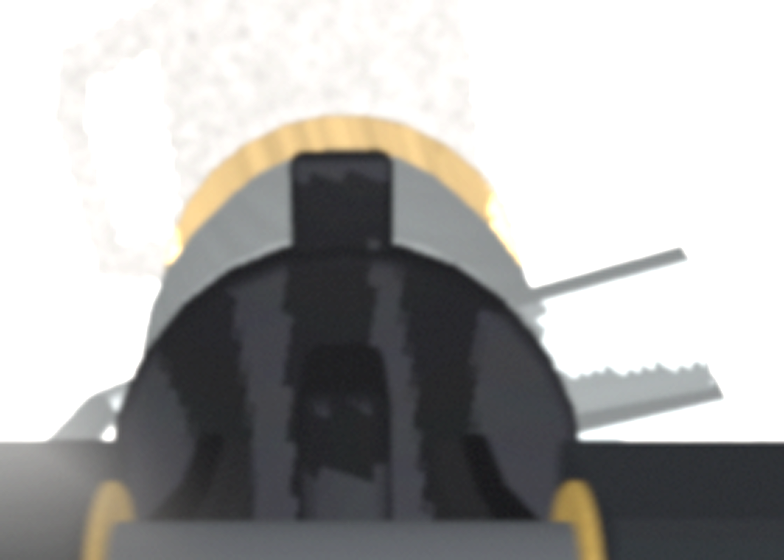

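The view from near shows the bar upright between the fingers, still closing (opening 0.355). The beak is at crop (342,155) and the lip's outer corners are at (684,253) and (718,390). Keep closing.

Request:
jog_arm([
  [0,0,0,0],
  [0,0,0,0],
  [0,0,0,0],
  [0,0,0,0],
  [0,0,0,0],
])

```text
t: 5.05
tool_pos: [0.4664, -0.1691, 0.1726]
tool_rot: [[0.988, 0.153, 0.0], [0.153, -0.988, -0.001], [0.0, 0.001, -1.0]]
force: [0.9, -2.6, -0.5]
opening: 0.159
gripper_force: 29.9
```

Run:
```python
from h import *
import json
c=json.load(open("w3.json"));an=lambda v:np.degrees(np.arctan2(v[1],v[0]))
P=lambda u,v,z:atz(c,200+u/2.8,120+v/2.8,z)
ctr=np.array([.4665,-.168,0])
A=P(684,253,.15);B=P(718,382,.15);M=(A+B)/2;b=P(341,152,.167);b0=P(341,245,.168)
print(A,B,np.hypot(*(A-B)[:2]),"lip",an(M-ctr),np.hypot(*(M-ctr)[:2]),"normal",an(A-B)-90)
print("wall dir",an(A-P(535,298,.15)),an(P(720,397,.14)-P(580,430,.14)))
print("beak",an(b-ctr),np.hypot(*(b-ctr)[:2]),an(b-b0))
plan(*ctr[:2],.173,-154)
```

```text
[ 0.51550525 -0.22505331  0.15      ] [ 0.49169565 -0.23777457  0.15      ] 0.026994955274718714 lip -59.670148289569994 0.07346952762891112 normal -61.88479741781833
wall dir -63.70910804289524 -66.79117301688463
beak 9.732834000669271 0.059588973238774684 8.86239921693645
t 5.05 pos [ 0.4664 -0.1691  0.1726] yaz -81.2 move [ 0.3 -1.1 -0.4] twist 72.8 F [ 0.9 -2.6 -0.5] j7 -63.6 tilt [ 0.    -0.001 -1.   ]
```

Gripped (opening 0.159 is 14 mm). Turn 68° first, then check.

Request:
jog_arm([
  [0,0,0,5],
  [0,0,0,12],
  [0,0,0,19],
  [0,0,0,26],
  [0,0,0,33],
  [0,0,0,40],
  [0,0,0.5,47],
  [0,0,0.5,54],
  [0,0,1,61],
  [0,0,1,68],
])

```text
t: 6.05
tool_pos: [0.4659, -0.1702, 0.1715]
tool_rot: [[0.507, -0.862, -0.0], [-0.862, -0.507, -0.002], [0.002, 0.001, -1.0]]
force: [0.0, -4.5, -1.2]
opening: 0.159
gripper_force: 29.9
```

Request:
jog_arm([
  [0,0,0,0],
  [0,0,0,0],
  [0,0,0,0],
])

```text
t: 6.35
tool_pos: [0.4659, -0.1702, 0.1715]
tool_rot: [[0.514, -0.858, -0.0], [-0.858, -0.514, -0.002], [0.001, 0.001, -1.0]]
force: [-0.3, -5.9, -1.5]
opening: 0.159
gripper_force: 30.0
```

Run:
```python
from h import *
plan(.4665,-.168,.173,-154)
c=calibration("wrist");im=save("wrist","w4")
import json;json.dump({k:np.array(v).tolist() for k,v in c.items()},open("w4.json","w"))
cv2.imwrite("pics/w4c.png",cv2.convertScaleAbs(cv2.resize(im[120:320,180:460,::-1],(784,560),interpolation=cv2.INTER_CUBIC),alpha=1.8))
```

```text
t 6.35 pos [ 0.4659 -0.1702  0.1715] yaz -149.08 move [-1.6 -1.6 -1.5] twist 4.92 F [-0.3 -5.9 -1.5] j7 -131.4 tilt [-0.    -0.002 -1.   ]
```

View pics/w4c.png

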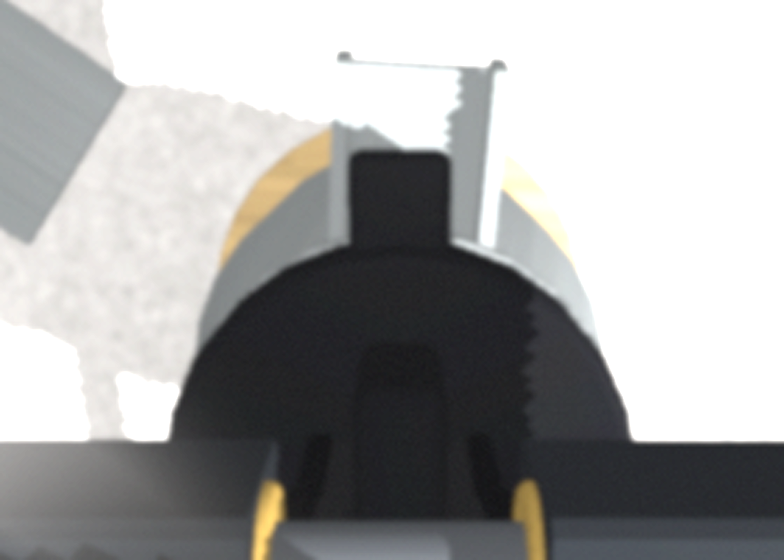

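Near view: the beak tip is centred at crop (400,152), and the lip's end corners are at (343,57) and (497,66), midpoint (420,61). The beak needs a few more degrees clockwise.

Run:
```python
from h import *
import json
c=json.load(open("w4.json"));an=lambda v:np.degrees(np.arctan2(v[1],v[0]))
P=lambda u,v,z:atz(c,180+u/2.8,120+v/2.8,z)
s=state();g=s["tool_pos"]
b=P(400,152,.1655);bL=P(350,155,.1655);bR=P(450,155,.1655)
for zl in(.148,.15,.152):
  A=P(343,57,zl);B=P(497,66,zl);M=(A+B)/2
  print(zl,"w",np.hypot(*(A-B)[:2]),"normal",an(A-B)-90)
  for n,ctr in(("tool",g),("vis",[.4665,-.168])):
    print(n,"lip",an(M[:2]-ctr[:2]),np.hypot(*(M[:2]-ctr[:2])),"beak",an(b[:2]-ctr[:2]),np.hypot(*(b[:2]-ctr[:2])))
print("beak w",np.hypot(*(bL-bR)[:2]),"beak normal",an(bL-bR)-90,"toolx",an(s["tool_rot"][:,0]))
print("walls",an(P(343,57,.15)-P(335,240,.15)),an(P(503,66,.15)-P(494,245,.15)))
```

```text
0.148 w 0.027965309040591416 normal -62.235582066533766
tool lip -61.17562659689769 0.07288820041965753 beak -58.07735604259725 0.05788784849200673
vis lip -62.34824141102563 0.07453809787171042 beak -59.630404500365515 0.0594591437078796
0.15 w 0.027664260661875984 normal -62.23558206653384
tool lip -61.140596701297426 0.07284336363749135 beak -58.07735604259725 0.05788784849200673
vis lip -62.31470008517897 0.07449235823313784 beak -59.630404500365515 0.0594591437078796
0.152 w 0.027363212283160458 normal -62.2355820665338
tool lip -61.10552366883759 0.07279855411727755 beak -58.07735604259725 0.05788784849200673
vis lip -62.281117555604276 0.07444664415452419 beak -59.630404500365515 0.0594591437078796
beak w 0.01682404528013914 beak normal -59.025905977115215 toolx -59.0698646541306
walls -62.469401321114645 -60.406317339269044
```

Request:
jog_arm([
  [0.5,0.3,0,1],
  [1,0.5,0,2],
  [1,0.5,0,3],
  [1,0.5,0,3],
  [1,0.5,0,3],
  [1,0.5,0,3],
  [1,0.5,0,3],
])

```text
t: 7.1
tool_pos: [0.4659, -0.1703, 0.1714]
tool_rot: [[0.467, -0.884, -0.001], [-0.884, -0.467, -0.001], [0.0, 0.001, -1.0]]
force: [-2.0, -5.7, -1.1]
opening: 0.16
gripper_force: 29.9
```

Run:
```python
from h import *
plan(.4665,-.168,.173,-152.1)
c=calibration("wrist");im=save("wrist","w5")
import json;json.dump({k:np.array(v).tolist() for k,v in c.items()},open("w5.json","w"))
cv2.imwrite("pics/w5c.png",cv2.convertScaleAbs(cv2.resize(im[120:270,220:420,::-1],(800,600),interpolation=cv2.INTER_CUBIC),alpha=1.8))
```

```text
t 7.1 pos [ 0.4659 -0.1703  0.1714] yaz -152.19 move [-1.7 -1.6 -1.6] twist -0.09 F [-2.  -5.7 -1.1] j7 -134.3 tilt [-0.001 -0.001 -1.   ]
```

View pics/w5c.png

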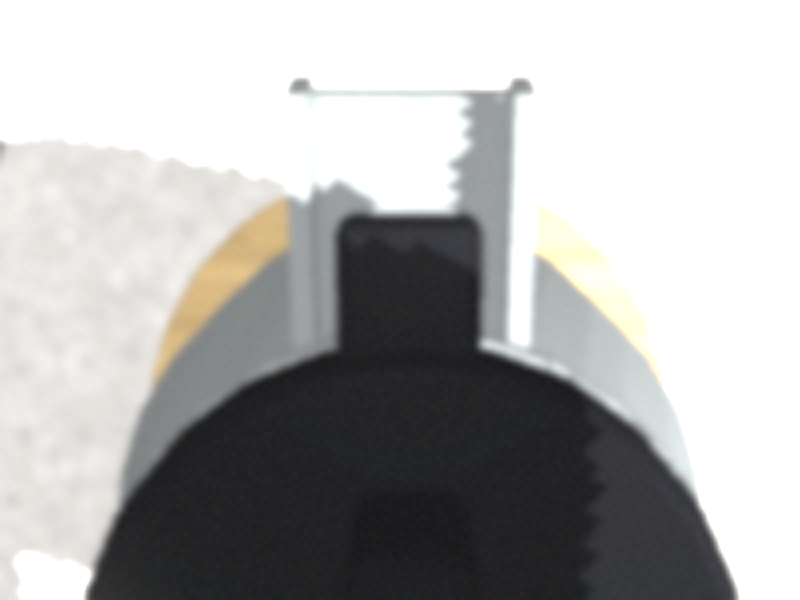

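The beak (columns 337–481, mid 409) sits central in the lip (291–532, mid 411.5), and the lip's end is level at row 87. I'll check that numerically.

Run:
```python
from h import *
import json
c=json.load(open("w5.json"));an=lambda v:np.degrees(np.arctan2(v[1],v[0]))
P=lambda u,v,z:atz(c,220+u/4,120+v/4,z)
s=state();R=s["tool_rot"]
T=lambda p:(1000*(R.T@(p-s["tool_pos"]))).round(2)
print("lip",T(P(411.5,87,.15)),"beak tip",T(P(409,217,.165)),"beak base",T(P(409,345,.165)),"bar",T(P(413.5,495,.197)))
print("end normal",an(P(301,87,.15)-P(522,87,.15))-90,"walls",an(P(301,90,.15)-P(301,340,.15)),an(P(521.5,90,.15)-P(520,340,.15)),"toolx",an(R[:,0]),s["force"],s["wrist_torque"])
```

```text
lip [72.77 -0.95 21.44] beak tip [57.76 -1.25  6.43] beak base [42.58 -1.24  6.43] bar [ 32.39  -0.8  -25.57]
end normal -62.12920037436621 walls -63.28553303593156 -61.26537870223609 toolx -62.18062373742487 [-1.50192679 -4.60953458 -0.533012  ] [-1.1348378   0.57872812  0.06087618]
```

Aligned within about 0.3°. Release, rise and check.

Request:
jog_arm([
  [0,0,0,0],
  [0,0,0,0],
  [0,0,0,0],
  [0,0,0,0],
  [0,0,0,0],
  [0,0,0,0],
], gripper=0.6)

```text
t: 7.75
tool_pos: [0.4665, -0.1696, 0.1716]
tool_rot: [[0.467, -0.884, 0.0], [-0.884, -0.467, 0.0], [-0.0, -0.0, -1.0]]
force: [-0.5, -0.0, 0.4]
opening: 0.574
gripper_force: 0.0
```

Request:
jog_arm([
  [0,0,-8,0],
  [0,0,-25,0],
  [0,0,-45,0],
  [0,0,-60,0],
  [0,0,-60,0],
  [0,0,-60,0],
  [0,0,-60,0],
])

```text
t: 8.45
tool_pos: [0.4659, -0.1696, 0.2307]
tool_rot: [[0.467, -0.884, -0.001], [-0.884, -0.467, 0.0], [-0.001, 0.001, -1.0]]
force: [0.4, -0.0, -1.4]
opening: 0.601
gripper_force: 0.0
```

Run:
```python
from h import *
plan(.4665,-.168,.173,-152.1)
c=calibration("wrist");im=save("wrist","w6")
import json;json.dump({k:np.array(v).tolist() for k,v in c.items()},open("w6.json","w"))
cv2.imwrite("pics/w6c.png",cv2.convertScaleAbs(cv2.resize(im[150:300,220:420,::-1],(800,600),interpolation=cv2.INTER_CUBIC),alpha=1.8))
```

```text
t 8.45 pos [ 0.4659 -0.1696  0.2307] yaz -152.19 move [-1.  -1.4 57.7] twist -0.09 F [ 0.4 -0.  -1.4] j7 -136.3 tilt [-0.001  0.    -1.   ]
```

View pics/w6c.png

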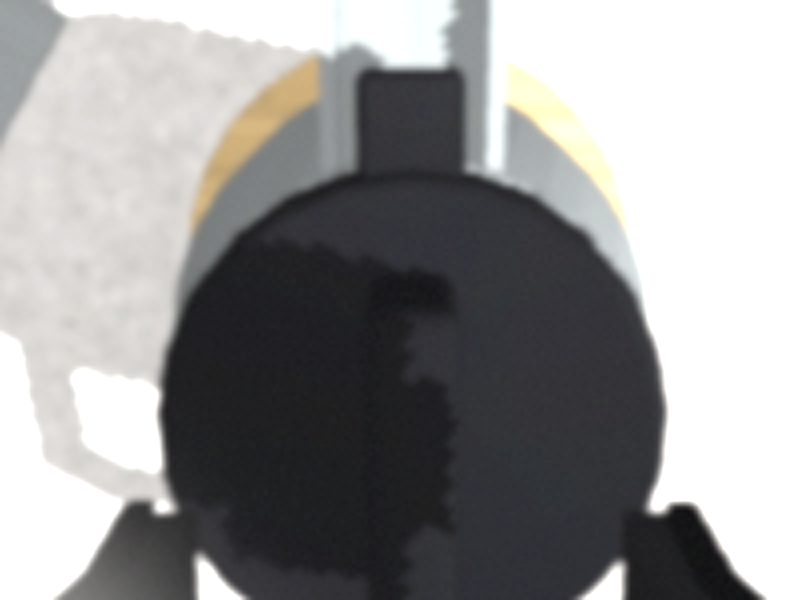

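The beak (columns 359–463, mid 411) is still central over the lip (318–508, mid 413). The gripper is clear above it.

```bash
python3 -c "
from workcell import *
print(sign_off())"
```

```text
the job is handed in; nothing more can be done
None
```

The jug lid is screwed in about 71° clockwise, so its beak points along the pouring lip (within about 1° in the last close-up); I released it, rose clear touching nothing else, and handed in at about 8.5 s; no verdict came back.

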